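# Put the airing lids back on the powder tin and take off the measuring cap

### The job

The powder tin's two nested lids have been airing as one stack, the inner lid's moisture stick standing in the terracotta holder. Take the stack by the white inner lid's collar, pull the stick straight up out of the holder, and lower both lids together, gently and without dropping them, into the neck of the green tin until the inner lid sits fully home; then lift the blue measuring cap off alone, leaving the inner lid seated and undisturbed, and finish still holding the cap in the gripper, straight above the tin and about 10 cm clear of it, ready for dosing the next wash. Keep the tin and holder standing where they are, leave the bottles, ramekin, scraper and pod tub alone, and keep the tub shut.

Things in the scene. Friction and masses are not known exactly. Their poses are not given: they have to be found in the camera images.
- tin: green round powder tin with a cream band, open at the start, loose, 0.4 to 0.85 kg, standing upright: body 84 mm diameter up to 85 mm, cone shoulder from 85 to 100 mm, neck 50 mm outer diameter from 100 to 125 mm, mouth 42 mm inside diameter. Origin: centre of its underside, z up
- tin_mouth (a point): centre of the tin's mouth, in the plane of the neck's rim, 125 mm above its underside; z up
- holder: terracotta airing holder, loose, about 0.5 kg: upright tube 56 mm outer and 43 mm inner diameter, 100 mm high, widening to a foot of 86 mm diameter in its lowest 24 mm. Origin: centre of its underside, z up
- inner_lid: white inner lid, 55 to 90 g, loose, round, no latch: ribbed collar 56 mm diameter, 20 mm high, gripped by its edge; below it a plug 37 mm diameter, 12 mm long, then the grey moisture stick 14 mm diameter, its tip 80 mm under the collar; above it a boss 33 mm diameter, 22 mm high, hidden in the cap. Origin: centre of the collar's underside, which rests on the rim of holder or tin; z up
- outer_cap: blue measuring cap, 30 g, loose: a cup mouth down over the boss, 2 mm play all round, no latch, lifts straight off; 44 mm outer diameter, 36 mm high, 3.5 mm wall. Rests by its own weight on the collar's top, 20 mm above the inner lid's origin, so gripping the collar carries both. Origin: centre of its open rim; z up towards its closed top
- rack: brown wooden rack on the left with three slots in a row along its length, 270 x 92 mm, 65 mm high, fixed. Origin: centre of its underside
- bottle_pink: empty pink spray bottle, 66 mm diameter, 180 mm tall, loose in a slot of the rack. Origin: centre of its underside
- bottle_white: empty white spray bottle, as the pink one
- bottle_grey: empty grey spray bottle, as the pink one
- pod_tub: white plastic tub of dishwasher pods on the right, 150 x 120 mm, 75 mm high, with an orange lid 8 mm thick hinged at its far side and a black bar handle standing about 40 mm above the lid, fixed. Origin: centre of its underside
- tub_lid (a joint): hinge of the tub's orange lid: 0 shut, growing as it opens (rad)
- ramekin: white ceramic ramekin, 90 mm diameter, 45 mm high, loose. Origin: centre of its underside
- scraper: flat steel pot scraper with a rolled edge, 90 x 110 mm, 14 mm high, lying loose. Origin: near the middle of its underside
Mind the look-alikes: they are no part of the job. Several things have the shape of the outer_cap; the one meant has the colours described above. Leave any purple look-alike of the tin alone.

How it is judged:
By the outcome, as a careful person would: the job done as asked, in the order asked, and still so for the second after the job is handed in, while the arm keeps its last pose, push and grip.
It also fails if it takes over 51 s, if anything falls off the work surface, if the arm or the gripper's body presses on something with over 40 N, if the wrist force passes 120 N, or if a joint passes its speed limit or range.

### The arm

A 6-joint arm with a two-finger parallel gripper is mounted at the origin on the work surface. World frame = base frame: x ahead of the robot, y to its left, z up, the work surface at z = 0. Lengths are in m, angles in rad, forces in N, time in s.
With the tool pointing down it reaches from about 0.35 to 0.775 m from the base axis. Payload 7.3 kg.
Tool frame: the origin (TCP) lies between the finger pads; the fingertips stand robot.tcp_to_tips ahead of it and the grasp point (between the pads) lies 2 mm behind it (robot.tcp_to_tips is the distance from the TCP to the fingertips, in m); y points along the fingers, x is the direction in which the jaws open and shut, and the axes are right-handed (so a half turn about y gives the same grasp; the last joint's range is limited). The gripper opens to 92 mm and grips with 3 to 60 N. Pads are 19 mm wide; open, the fingers measure 130 mm over their backs; the gripper's body (75 mm by 190 mm) begins 47 mm behind the grasp point.
Start: joints at [1.129, 0.342, 1.524, -0, 1.275, -0.146], TCP at [0.153, 0.502, 0.244] pointing down, gripper open.
Joint ranges: [-2.53, 2.53], [-0.77, 2.02], [0.04, 2.7], [-1, 4.14], [0.28, 2.66], [-3.11, 3.11]. Speed limits (rad/s): [2.57, 2.57, 3.14, 3.14, 3.14, 3.14].

### API

Orientations are given as [roll, pitch, yaw] about the fixed x, y, z axes, in that order (R = Rz(yaw) Ry(pitch) Rx(roll)).
In Python, from cell import status, read_camera, get_calibration, robot gives the robot as it stands.
- The arm moves only by the shell command python3 -m creep 'ROWS' [FORCE]. ROWS is JSON, a list of rows, each an object of numbers: "dx", "dy", "dz": the shift along the tool's x, y, z in m; "rx", "ry", "rz": the turn, a rotation vector about the tool's x, y, z in rad; "gripper": the opening, from 0 (shut) to 1 (fully open). A call has 1 to 20 rows; each row is the pose to reach, as a shift and turn from the pose commanded when the call began, along the tool's axes at that moment; what a row does not reach only later rows make up. A row lasts 1/8 s, in which the tool goes at most 62.5 mm and 10.7 degrees, less where a joint would pass 70% of its speed; a pose out of reach is approached as far as the arm can. A call with a gripper value outside its range is refused whole. The fingers move at their own pace and stop on an object; FORCE is the grip in N (left out, the last holds). Time passes only in rows, so rows that repeat a pose let the fingers close. It gives the time, the measured TCP pose, the force and the opening at its end, in the units of the state.
- status.observe(): the state, without advancing time (a new reading comes with each control period).
- read_camera(name): name is "scene" or "top"; returns (picture, depth): 400x640x3 uint8, red, green, blue; 400x640 float32, m along the optical axis (not along the pixel's ray), 0 where there is no reading.
- get_calibration(name): a dict with "fx", "fy", "cx", "cy" (pixels), "D" ([k1, k2, p1, p2, k3] as OpenCV has them; the pictures are not rectified), "xyz" and "rotation" of the camera in the world. Camera axes: x right, y down, z forward; pixel columns grow to the right and rows downward; lengths in m; the calibration is good to about 2 mm. A picture is of the moment at which its call begins. get_calibration takes no time and is no camera call.
- robot.hand_in(): hands the job in, once; it reports no verdict.
The state is a dict: "time": time; "qpos": joint angles; "qvel": joint speeds; "joint_efforts": joint torques, N m; "tool_pos": TCP position; "tool_rot": TCP orientation; "contact_force": force on the tool from outside, world axes, zero at the start; "torque": the same for the moment, N m; "opening": finger opening in m.
Only numpy, scipy, OpenCV 4.12 (cv2) and the standard library are available. Lean on these libraries where they do the work, as an engineer would, in place of code of your own. Each camera call takes 0.05 s, during which the arm holds its last target.

## Working session

There is one attempt and no reset: what is moved stays moved. The work goes in short steps, Python scripts to look and compute and a shell command to move; the robot and the scene stay as the last step left them, time stands still between calls to the robot, and variables do not carry over. Pictures are saved under pics/ and viewed, and the job is handed in when it is done.

```bash
mkdir -p pics; ls
cat > h.py <<'E'
import numpy as np, cv2, json
from cell import status, read_camera, get_calibration, robot
from scipy.spatial.transform import Rotation as R
def snap(n,tag):
    p,d=read_camera(n); cv2.imwrite(f'pics/{tag}.png',p[:,:,::-1]); np.savez(f'pics/{tag}.npz',p=p,d=d); return p,d
def cloud(n,d):
    c=get_calibration(n); K=np.array([[c['fx'],0,c['cx']],[0,c['fy'],c['cy']],[0,0,1.]])
    v,u=np.mgrid[0:d.shape[0],0:d.shape[1]]
    q=cv2.undistortPoints(np.stack([u,v],-1).reshape(-1,1,2).astype(np.float64),K,np.array(c['D'],float)).reshape(*d.shape,2)
    P=np.dstack([q[...,0]*d,q[...,1]*d,d])
    rot=np.array(c['rotation'],float)
    if rot.shape!=(3,3): rot=R.from_euler('xyz',rot).as_matrix()
    W=P@rot.T+np.array(c['xyz']); W[d<=0]=np.nan
    return W
E
python3 - <<'E'
from h import *
print(status.observe()); print(robot.tcp_to_tips)
for n in('scene','top'):
    print(get_calibration(n)); snap(n,n+'0')
E
```

```text
pics
{'time': 0.0, 'qpos': array([ 1.12901324e+00,  3.42731746e-01,  1.52501298e+00, -3.28533355e-05,
        1.27540636e+00, -1.45994831e-01]), 'qvel': array([-8.71593794e-05, -2.36583660e-03,  4.78123068e-04,  7.08633965e-04,
        3.13966399e-04, -7.22404962e-04]), 'joint_efforts': array([-4.00364224e-04, -4.31240201e+01, -2.44222194e+01,  7.16801430e-02,
        5.58350596e-02, -1.24505614e-04]), 'tool_pos': array([0.15285398, 0.50185497, 0.24304167]), 'tool_rot': array([-1.57060069e+00,  1.54642155e-03,  1.27501781e+00]), 'contact_force': array([ 0.47445741, -0.27621799,  0.32909546]), 'torque': array([-0.03395946,  0.0104277 , -0.00906157]), 'opening': 0.09176884922624058}
0.017
{'fx': 449.9060134069404, 'fy': 449.9060134069404, 'cx': 320.6007604814964, 'cy': 197.49541674711347, 'D': array([-0.00090158,  0.        ,  0.        ,  0.        ,  0.        ]), 'xyz': array([1.19277547, 0.67186145, 1.41424732]), 'rotation': array([-2.53438463, -0.01600365,  2.40814959])}
{'fx': 392.2344179689984, 'fy': 392.2344179689984, 'cx': 323.6936760577968, 'cy': 192.58469484719657, 'D': array([-0.0031999,  0.       ,  0.       ,  0.       ,  0.       ]), 'xyz': array([ 0.44506809, -0.01979023,  1.17083007]), 'rotation': array([-3.05932817, -0.00372875, -1.5600953 ])}
```

View pics/scene0.png

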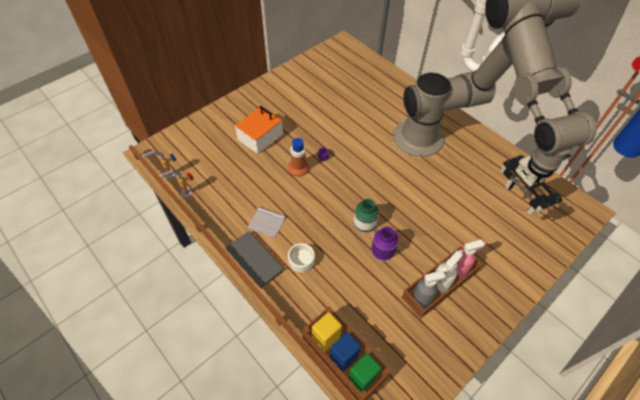

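View pics/top0.png

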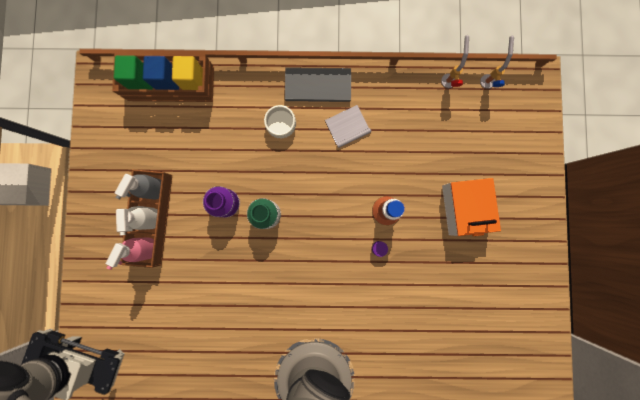

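The top view shows the stack (blue, white and terracotta) at (390,210) and the green tin at (263,213). The look-alikes are a purple tin at (220,202) and a purple cap at (380,249). The blue cap and the green tin match the description. I'll confirm that in a crop and measure both.

Run:
```python
from h import *
t=np.load('pics/top0.npz');s=np.load('pics/scene0.npz')
a=cv2.resize(t['p'][170:270,190:420],None,fx=3.4,fy=3.4,interpolation=2); b=cv2.resize(s['p'][130:270,270:410],None,fx=2,fy=2,interpolation=2)
im=np.zeros((600,800,3),np.uint8); im[:a.shape[0],:a.shape[1]]=a[:, :800]; im[-255:,:280]=b[:255]
c=cv2.resize(s['p'][130:180,270:340],None,fx=5,fy=5,interpolation=2); im[-250:,300:650]=c
cv2.imwrite('pics/crop0.png',im[:,:,::-1])
Wt=cloud('top',t['d']);Ws=cloud('scene',s['d'])
def circ(xy):
    A=np.c_[2*xy,np.ones(len(xy))]; 
    m=np.ones(len(xy),bool)
    for _ in range(5):
        x=np.linalg.lstsq(A[m],(xy[m]**2).sum(1),rcond=None)[0]; r=np.sqrt(x[2]+x[0]**2+x[1]**2)
        e=abs(np.hypot(*(xy-x[:2]).T)-r); m=e<max(2*np.median(e),.0015)
    return x[:2],r,m.sum()
for nm,W,p in(('top',Wt,t['p']),('scene',Ws,s['p'])):
    hsv=cv2.cvtColor(p,cv2.COLOR_RGB2HSV)
    fin=np.isfinite(W[...,0])
    print(nm,'table z',np.nanmedian(W[...,2]))
    for lab,lo,hi in(('green',(65,80,20),(95,255,255)),('blue',(105,140,60),(125,255,255)),('purple',(126,80,40),(150,255,255)),('orange',(2,120,40),(14,255,255))):
        m=(cv2.inRange(hsv,lo,hi)>0)&fin&(abs(W[...,1])<.45)&(W[...,0]<.6)&(W[...,0]>.2)&(W[...,2]>.01)
        q=W[m]
        if len(q)<10: continue
        print(lab,len(q),'min',q.min(0).round(3),'max',q.max(0).round(3),'med',np.median(q,0).round(3))
# stack
for nm,W in(('top',Wt),('scene',Ws)):
    q=W.reshape(-1,3);q=q[np.isfinite(q[:,0])]
    for c in((.39,-.19),(.39,.14)):
        m=(np.hypot(q[:,0]-c[0],q[:,1]-c[1])<.09)&(q[:,2]>.015)
        for z in np.arange(.02,.17,.01):
            k=q[m&(q[:,2]>=z)&(q[:,2]<z+.01)]
            if len(k)>3: print(nm,c,round(z,2),len(k),k.min(0).round(3)[:2],k.max(0).round(3)[:2],*(circ(k[:,:2]) if len(k)>8 else ()))
```

```text
top table z -0.0015898772719421528
green 477 min [0.437 0.108 0.082] max [0.515 0.185 0.129] med [0.474 0.139 0.093]
blue 216 min [ 0.47  -0.229  0.141] max [ 0.509 -0.187  0.161] med [ 0.49  -0.208  0.155]
purple 873 min [ 0.361 -0.207  0.01 ] max [0.547 0.311 0.128] med [0.495 0.247 0.088]
orange 2248 min [ 0.37 -0.45  0.01] max [0.591 0.45  0.125] med [ 0.496 -0.393  0.081]
scene table z -0.005827434330478387
green 333 min [0.437 0.112 0.036] max [0.514 0.189 0.13 ] med [0.485 0.156 0.095]
blue 104 min [ 0.473 -0.226  0.126] max [ 0.513 -0.183  0.163] med [ 0.496 -0.201  0.154]
purple 706 min [ 0.356 -0.202  0.011] max [0.551 0.314 0.131] med [0.522 0.276 0.08 ]
orange 953 min [ 0.213 -0.45   0.01 ] max [0.593 0.45  0.127] med [ 0.508 -0.379  0.079]
top (0.39, -0.19) 0.02 32 [ 0.369 -0.224] [ 0.479 -0.164] [ 0.42592006 -0.17584356] 0.047893288824617755 26
top (0.39, -0.19) 0.03 185 [ 0.358 -0.207] [ 0.478 -0.166] [ 0.3788118  -0.18601522] 0.016671712087063674 152
top (0.39, -0.19) 0.04 5 [ 0.364 -0.202] [ 0.478 -0.174]
top (0.39, -0.19) 0.06 5 [ 0.464 -0.202] [ 0.478 -0.185]
top (
[... 2076 characters left out ...]
0.14) 0.06 20 [0.437 0.112] [0.465 0.189] [0.48085902 0.14872038] 0.04424076744337908 15
scene (0.39, 0.14) 0.07 9 [0.436 0.121] [0.466 0.189] [0.47451404 0.15056181] 0.03944795354422224 7
scene (0.39, 0.14) 0.08 24 [0.43  0.107] [0.472 0.187] [0.47194896 0.14652992] 0.03810242972306349 21
scene (0.39, 0.14) 0.09 22 [0.437 0.113] [0.472 0.185] [0.46409915 0.15228435] 0.02390747703290142 19
scene (0.39, 0.14) 0.1 24 [0.449 0.125] [0.476 0.174] [0.47290299 0.14889744] 0.022718281500366252 19
scene (0.39, 0.14) 0.11 19 [0.452 0.126] [0.478 0.173] [0.47588583 0.14940566] 0.023630476090895004 18
scene (0.39, 0.14) 0.12 25 [0.448 0.124] [0.476 0.174] [0.47582853 0.14901185] 0.022979408782713213 24
```

View pics/crop0.png

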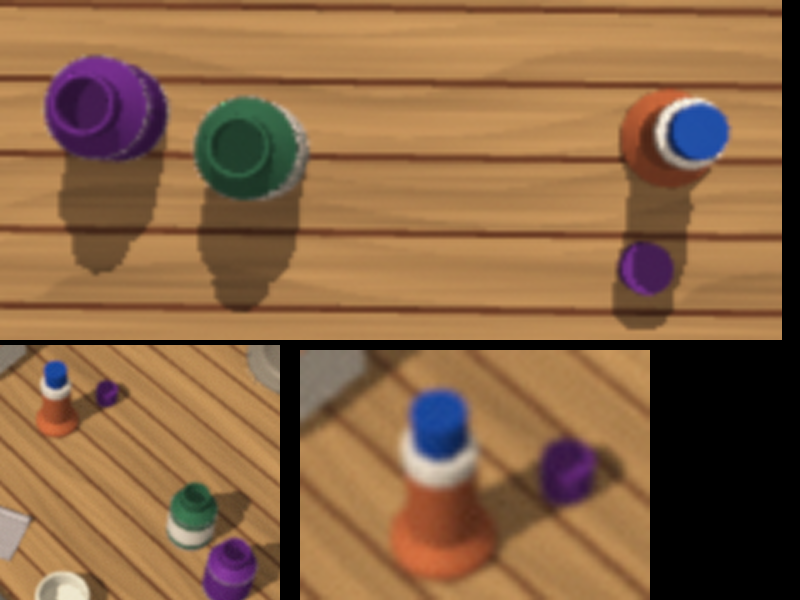

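The crop confirms it: the blue cap and white collar sit on the terracotta holder, with the lone purple cap beside it, and the green tin has the cream band. Next I'll fit the known profiles to the depth data for accurate axes.

```bash
cat >> h.py <<'E'
from scipy.optimize import least_squares
from scipy.interpolate import interp1d
def prof(segs):
    pts=[]
    for (r0,z0),(r1,z1) in segs:
        n=max(2,int(np.hypot(r1-r0,z1-z0)/.0005)); pts.append(np.c_[np.linspace(r0,r1,n),np.linspace(z0,z1,n)])
    from scipy.spatial import cKDTree
    return cKDTree(np.vstack(pts))
def chain(*p): return list(zip(p[:-1],p[1:]))
TIN=prof(chain((.042,0),(.042,.085),(.025,.1),(.025,.125),(.021,.125),(.021,.03)))
STACK=prof(chain((.043,0),(.043,.024),(.028,.024),(.028,.12),(.022,.12),(.022,.156),(0,.156)))
LIDS=prof(chain((.028,.0),(.028,.02),(.022,.02),(.022,.056),(0,.056)))
def fit(W,T,c0,rad=.055,zmin=.012,zmax=.2,fz=True,z0=0.):
    q=W.reshape(-1,3);q=q[np.isfinite(q[:,0])]
    x=np.array([c0[0],c0[1],z0])
    for _ in range(3):
        k=q[(np.hypot(q[:,0]-x[0],q[:,1]-x[1])<rad)&(q[:,2]>zmin)&(q[:,2]<zmax)]
        f=lambda v: T.query(np.c_[np.hypot(k[:,0]-v[0],k[:,1]-v[1]),k[:,2]-v[2]])[0]
        s=least_squares(f,x,loss='soft_l1',f_scale=.002,diff_step=1e-3); x=s.x
    return x.round(4),len(k),np.median(f(x)).round(4)
E
python3 - <<'E'
from h import *
for n in('top','scene'):
    t=np.load(f'pics/{n}0.npz'); W=cloud(n,t['d'])
    print(n,'tin',fit(W,TIN,(.475,.148)),'stack',fit(W,STACK,(.491,-.206)))
    q=W.reshape(-1,3); 
    for c in((.475,.148),(.491,-.206)):
        k=q[(np.hypot(q[:,0]-c[0],q[:,1]-c[1])<.12)&(q[:,2]<.008)]; print(len(k),np.median(k[:,2]))
E
```

```text
top tin (array([ 0.4758,  0.1484, -0.0008]), 642, np.float64(0.0008)) stack (array([ 0.4908, -0.21  , -0.0015]), 639, np.float64(0.0014))
4233 -0.0005531159328207025
4241 -0.00047846365717640893
scene tin (array([4.745e-01, 1.484e-01, 4.000e-04]), 641, np.float64(0.0015)) stack (array([ 0.4882, -0.2102, -0.0008]), 524, np.float64(0.0016))
1746 0.0001654937293716907
1702 0.0003508065217172618
```

Run:
```python
from h import *
for n in('top','scene'):
    t=np.load(f'pics/{n}0.npz'); W=cloud(n,t['d'])
    print(n,'lids',fit(W,LIDS,(.49,-.209),rad=.04,zmin=.101,z0=.1))
    print(n,'collar',fit(W,prof(chain((.028,0),(.028,.02),(.022,.02))),(.49,-.209),rad=.04,zmin=.101,zmax=.122,z0=.1))
    print(n,'cap',fit(W,LIDS,(.49,-.209),rad=.04,zmin=.126,z0=.1))
    print(n,'holder',fit(W,STACK,(.49,-.209),zmax=.095))
    hsv=cv2.cvtColor(t['p'],cv2.COLOR_RGB2HSV)
    m=(cv2.inRange(hsv,(105,140,60),(125,255,255))>0)&(W[...,2]>.150)&(np.hypot(W[...,0]-.49,W[...,1]+.21)<.04)
    print('blue top centroid',W[m].mean(0).round(4),m.sum())
```

```text
top lids (array([ 0.4907, -0.2095,  0.0996]), 367, np.float64(0.0009))
top collar (array([ 0.4906, -0.2098,  0.0995]), 108, np.float64(0.0007))
top cap (array([ 0.4906, -0.2096,  0.0996]), 248, np.float64(0.0009))
top holder (array([ 0.4906, -0.209 , -0.0076]), 268, np.float64(0.0011))
blue top centroid [ 0.4897 -0.2083  0.1553] 209
scene lids (array([ 0.4883, -0.21  ,  0.1009]), 230, np.float64(0.0015))
scene collar (array([ 0.4882, -0.21  ,  0.1   ]), 71, np.float64(0.0011))
scene cap (array([ 0.4884, -0.21  ,  0.101 ]), 140, np.float64(0.0015))
scene holder (array([ 0.4886, -0.21  , -0.0069]), 279, np.float64(0.0013))
blue top centroid [ 0.4918 -0.2046  0.1562] 72
```

```bash
cat >> h.py <<'E'
def go(xyz=None,yaw=0.):
    s=status.observe(); R0=R.from_euler('xyz',s['tool_rot']); p=np.array(s['tool_pos'])
    Rt=R.from_euler('xyz',[-np.pi/2,0,yaw])
    print('rot',(R0.inv()*Rt).as_rotvec().round(4))
    for x in xyz or []: print(x,'->',R0.inv().apply(np.array(x)-p).round(4))
def st():
    s=status.observe(); print({k:np.round(s[k],4) for k in('time','tool_pos','tool_rot','contact_force','opening','qpos')})
E
python3 -c "
from h import *
go([[.153,.502,.30],[.42,.15,.30],[.49,-.2097,.22]])"
```

```text
rot [ 7.000e-04  1.275e+00 -1.300e-03]
[0.153, 0.502, 0.3] -> [ 0.0001 -0.0569 -0.0001]
[0.42, 0.15, 0.3] -> [-0.2588 -0.0566 -0.3581]
[0.49, -0.2097, 0.22] -> [-0.5824  0.0238 -0.5299]
```

```bash
python3 -m creep '[{"dy":-0.056,"gripper":1},{"dx":-0.259,"dy":-0.057,"dz":-0.358,"ry":1.275},{"dx":-0.259,"dy":-0.057,"dz":-0.358,"ry":1.275},{"dx":-0.259,"dy":-0.057,"dz":-0.358,"ry":1.275},{"dx":-0.259,"dy":-0.057,"dz":-0.358,"ry":1.275},{"dx":-0.259,"dy":-0.057,"dz":-0.358,"ry":1.275},{"dx":-0.259,"dy":-0.057,"dz":-0.358,"ry":1.275},{"dx":-0.259,"dy":-0.057,"dz":-0.358,"ry":1.275},{"dx":-0.582,"dy":-0.03,"dz":-0.53,"ry":1.275},{"dx":-0.582,"dy":-0.03,"dz":-0.53,"ry":1.275},{"dx":-0.582,"dy":-0.03,"dz":-0.53,"ry":1.275},{"dx":-0.582,"dy":-0.03,"dz":-0.53,"ry":1.275},{"dx":-0.582,"dy":-0.03,"dz":-0.53,"ry":1.275},{"dx":-0.582,"dy":-0.03,"dz":-0.53,"ry":1.275},{"dx":-0.582,"dy":-0.03,"dz":-0.53,"ry":1.275},{"dx":-0.582,"dy":-0.03,"dz":-0.53,"ry":1.275},{"dx":-0.582,"dy":-0.03,"dz":-0.53,"ry":1.275}]' 25; python3 -c "
from h import *
st();go([[.4895,-.2097,.21],[.4895,-.2097,.119]])"
```

```text
{'time': np.float64(0.1), 'tool_pos': array([0.1529, 0.5019, 0.2431]), 'tool_rot': array([-1.5706e+00,  1.4000e-03,  1.2750e+00]), 'contact_force': array([ 0.341 , -0.5175,  0.0129]), 'opening': np.float64(0.0918), 'qpos': array([ 1.129 ,  0.3427,  1.5249, -0.    ,  1.2754, -0.146 ])}
rot [ 7.000e-04  1.275e+00 -1.300e-03]
[0.4895, -0.2097, 0.21] -> [-0.5825  0.0338 -0.5294]
[0.4895, -0.2097, 0.119] -> [-0.5824  0.1248 -0.5295]invalid input at $[0]: expected keys dx, dy, dz, rx, ry, rz, gripper
```

```bash
python3 -m creep '[{"dx":0,"dy":-0.056,"dz":0,"rx":0,"ry":0,"rz":0,"gripper":1},{"dx":-0.259,"dy":-0.057,"dz":-0.358,"rx":0,"ry":1.275,"rz":0,"gripper":1},{"dx":-0.259,"dy":-0.057,"dz":-0.358,"rx":0,"ry":1.275,"rz":0,"gripper":1},{"dx":-0.259,"dy":-0.057,"dz":-0.358,"rx":0,"ry":1.275,"rz":0,"gripper":1},{"dx":-0.259,"dy":-0.057,"dz":-0.358,"rx":0,"ry":1.275,"rz":0,"gripper":1},{"dx":-0.259,"dy":-0.057,"dz":-0.358,"rx":0,"ry":1.275,"rz":0,"gripper":1},{"dx":-0.259,"dy":-0.057,"dz":-0.358,"rx":0,"ry":1.275,"rz":0,"gripper":1},{"dx":-0.259,"dy":-0.057,"dz":-0.358,"rx":0,"ry":1.275,"rz":0,"gripper":1},{"dx":-0.582,"dy":-0.03,"dz":-0.53,"rx":0,"ry":1.275,"rz":0,"gripper":1},{"dx":-0.582,"dy":-0.03,"dz":-0.53,"rx":0,"ry":1.275,"rz":0,"gripper":1},{"dx":-0.582,"dy":-0.03,"dz":-0.53,"rx":0,"ry":1.275,"rz":0,"gripper":1},{"dx":-0.582,"dy":-0.03,"dz":-0.53,"rx":0,"ry":1.275,"rz":0,"gripper":1},{"dx":-0.582,"dy":-0.03,"dz":-0.53,"rx":0,"ry":1.275,"rz":0,"gripper":1},{"dx":-0.582,"dy":-0.03,"dz":-0.53,"rx":0,"ry":1.275,"rz":0,"gripper":1},{"dx":-0.582,"dy":-0.03,"dz":-0.53,"rx":0,"ry":1.275,"rz":0,"gripper":1},{"dx":-0.582,"dy":-0.03,"dz":-0.53,"rx":0,"ry":1.275,"rz":0,"gripper":1},{"dx":-0.582,"dy":-0.03,"dz":-0.53,"rx":0,"ry":1.275,"rz":0,"gripper":1}]' 25; python3 -c "
from h import *
st();go([[.4895,-.2097,.21],[.4895,-.2097,.119]])"
```

```text
time: 2.22
tool_pos: [0.4903, -0.2076, 0.2739]
tool_rot: [-1.57, -0.0, 0.002]
contact_force: [-0.2, 0.6, -0.6]
opening: 0.0916
{'time': np.float64(2.225), 'tool_pos': array([ 0.4903, -0.2076,  0.2739]), 'tool_rot': array([-1.5705e+00, -1.0000e-04,  1.6000e-03]), 'contact_force': array([-0.1644,  0.5933, -0.5947]), 'opening': np.float64(0.0916), 'qpos': array([-5.4470e-01,  3.3390e-01,  1.4511e+00,  3.0000e-04,  1.3566e+00,
       -5.4640e-01])}
rot [-0.0003  0.0016  0.0001]
[0.4895, -0.2097, 0.21] -> [-0.0008  0.0639 -0.0021]
[0.4895, -0.2097, 0.119] -> [-0.0008  0.1549 -0.0021]
```

```bash
python3 -m creep '[{"dx":-0.001,"dy":0.03,"dz":-0.002,"rx":0,"ry":0.0016,"rz":0,"gripper":1},{"dx":-0.001,"dy":0.06,"dz":-0.002,"rx":0,"ry":0.0016,"rz":0,"gripper":1},{"dx":-0.001,"dy":0.09,"dz":-0.002,"rx":0,"ry":0.0016,"rz":0,"gripper":1},{"dx":-0.001,"dy":0.12,"dz":-0.002,"rx":0,"ry":0.0016,"rz":0,"gripper":1},{"dx":-0.001,"dy":0.14,"dz":-0.002,"rx":0,"ry":0.0016,"rz":0,"gripper":1},{"dx":-0.001,"dy":0.154,"dz":-0.002,"rx":0,"ry":0.0016,"rz":0,"gripper":1},{"dx":-0.001,"dy":0.154,"dz":-0.002,"rx":0,"ry":0.0016,"rz":0,"gripper":1}]'; python3 -c "
from h import *
st(); p,d=snap('scene','s1'); p2,_=snap('top','t1')
a=cv2.resize(p[90:210,240:360],None,fx=4,fy=4,interpolation=2);b=cv2.resize(p2[150:270,330:410],None,fx=4,fy=4,interpolation=2)
cv2.imwrite('pics/c1.png',np.hstack([a,b])[:,:,::-1])"
```

```text
time: 3.1
tool_pos: [0.4892, -0.2101, 0.1193]
tool_rot: [-1.57, 0.001, -0.001]
contact_force: [-0.3, 0.8, -0.4]
opening: 0.0918
{'time': np.float64(3.1), 'tool_pos': array([ 0.4892, -0.2101,  0.1193]), 'tool_rot': array([-1.57e+00,  1.00e-03, -5.00e-04]), 'contact_force': array([-0.278 ,  0.7685, -0.4376]), 'opening': np.float64(0.0918), 'qpos': array([-5.4980e-01,  4.8820e-01,  1.6716e+00,  2.0000e-04,  9.8310e-01,
       -5.4930e-01])}
```

View pics/c1.png

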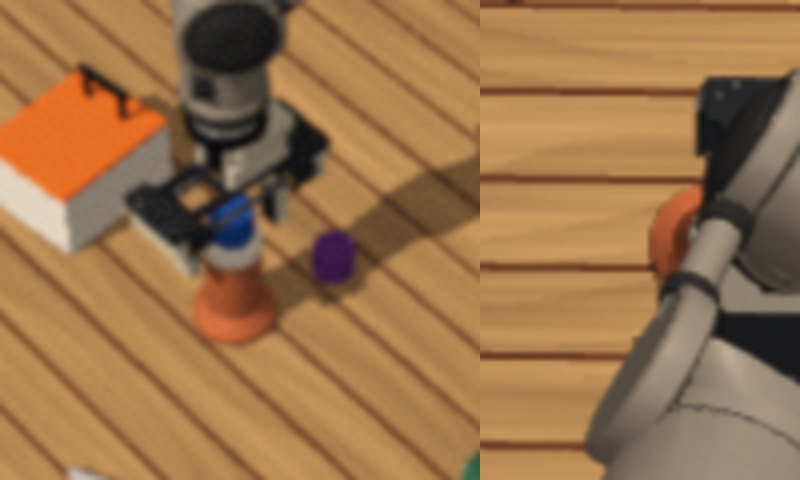

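The fingers straddle the blue cap and white collar at about (235,235) in the crop, with nothing in the way. Closing now.

```bash
python3 -m creep '[{"dx":0,"dy":0,"dz":0,"rx":0,"ry":0,"rz":0,"gripper":0.7},{"dx":0,"dy":0,"dz":0,"rx":0,"ry":0,"rz":0,"gripper":0.4},{"dx":0,"dy":0,"dz":0,"rx":0,"ry":0,"rz":0,"gripper":0.3},{"dx":0,"dy":0,"dz":0,"rx":0,"ry":0,"rz":0,"gripper":0.3},{"dx":0,"dy":0,"dz":0,"rx":0,"ry":0,"rz":0,"gripper":0.3},{"dx":0,"dy":0,"dz":0,"rx":0,"ry":0,"rz":0,"gripper":0.3}]' 25
python3 -m creep '[{"dx":0,"dy":-0.005,"dz":0,"rx":0,"ry":0,"rz":0,"gripper":0.3},{"dx":0,"dy":-0.015,"dz":0,"rx":0,"ry":0,"rz":0,"gripper":0.3},{"dx":0,"dy":-0.03,"dz":0,"rx":0,"ry":0,"rz":0,"gripper":0.3},{"dx":0,"dy":-0.03,"dz":0,"rx":0,"ry":0,"rz":0,"gripper":0.3}]'
python3 -c "
from h import *
st(); p,d=snap('scene','s2'); W=cloud('scene',d)
a=cv2.resize(p[90:210,240:360],None,fx=4,fy=4,interpolation=2)
cv2.imwrite('pics/c2.png',a[:,:,::-1])"
```

```text
time: 3.95
tool_pos: [0.4894, -0.211, 0.1198]
tool_rot: [-1.571, -0.0, -0.002]
contact_force: [0.2, -0.8, 0.7]
opening: 0.0555
time: 4.45
tool_pos: [0.4902, -0.2115, 0.1515]
tool_rot: [-1.573, -0.003, -0.002]
contact_force: [0.0, -1.1, -1.3]
opening: 0.0554
{'time': np.float64(4.45), 'tool_pos': array([ 0.4902, -0.2115,  0.1515]), 'tool_rot': array([-1.5726e+00, -3.1000e-03, -1.5000e-03]), 'contact_force': array([ 0.0421, -1.1091, -1.2809]), 'opening': np.float64(0.0554), 'qpos': array([-5.5090e-01,  4.4790e-01,  1.6351e+00,  1.0000e-04,  1.0550e+00,
       -5.4940e-01])}
```

View pics/c2.png

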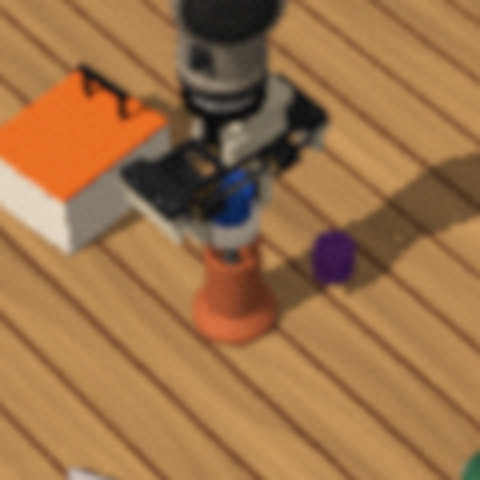

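```bash
python3 -m creep '[{"dx":0,"dy":-0.015,"dz":0,"rx":0,"ry":0,"rz":0,"gripper":0.3},{"dx":0,"dy":-0.035,"dz":0,"rx":0,"ry":0,"rz":0,"gripper":0.3},{"dx":0,"dy":-0.06,"dz":0,"rx":0,"ry":0,"rz":0,"gripper":0.3},{"dx":0,"dy":-0.085,"dz":0,"rx":0,"ry":0,"rz":0,"gripper":0.3},{"dx":0,"dy":-0.105,"dz":0,"rx":0,"ry":0,"rz":0,"gripper":0.3},{"dx":0,"dy":-0.118,"dz":0,"rx":0,"ry":0,"rz":0,"gripper":0.3},{"dx":0,"dy":-0.12,"dz":0,"rx":0,"ry":0,"rz":0,"gripper":0.3}]'
python3 -c "
from h import *
go([[.475,.148,.275]])"
```

```text
time: 5.38
tool_pos: [0.4895, -0.2111, 0.2706]
tool_rot: [-1.571, -0.001, -0.002]
contact_force: [-1.1, 0.3, -0.5]
opening: 0.0554
rot [ 0.0007 -0.0016  0.0012]
[0.475, 0.148, 0.275] -> [-0.0151 -0.0047  0.3591]
```

```bash
python3 -m creep '[{"dx":-0.001,"dy":0,"dz":0.01,"rx":0,"ry":0,"rz":0,"gripper":0.3},{"dx":-0.002,"dy":0,"dz":0.03,"rx":0,"ry":0,"rz":0,"gripper":0.3},{"dx":-0.003,"dy":0,"dz":0.06,"rx":0,"ry":0,"rz":0,"gripper":0.3},{"dx":-0.004,"dy":0,"dz":0.095,"rx":0,"ry":0,"rz":0,"gripper":0.3},{"dx":-0.005,"dy":0,"dz":0.13,"rx":0,"ry":0,"rz":0,"gripper":0.3},{"dx":-0.007,"dy":0,"dz":0.165,"rx":0,"ry":0,"rz":0,"gripper":0.3},{"dx":-0.008,"dy":0,"dz":0.2,"rx":0,"ry":0,"rz":0,"gripper":0.3},{"dx":-0.01,"dy":0,"dz":0.235,"rx":0,"ry":0,"rz":0,"gripper":0.3},{"dx":-0.011,"dy":0,"dz":0.27,"rx":0,"ry":0,"rz":0,"gripper":0.3},{"dx":-0.013,"dy":0,"dz":0.305,"rx":0,"ry":0,"rz":0,"gripper":0.3},{"dx":-0.014,"dy":0,"dz":0.335,"rx":0,"ry":0,"rz":0,"gripper":0.3},{"dx":-0.015,"dy":0,"dz":0.352,"rx":0,"ry":0,"rz":0,"gripper":0.3},{"dx":-0.015,"dy":0,"dz":0.359,"rx":0,"ry":0,"rz":0,"gripper":0.3},{"dx":-0.015,"dy":0,"dz":0.359,"rx":0,"ry":0,"rz":0,"gripper":0.3}]'
python3 -c "
from h import *
st(); p,d=snap('scene','s3'); p2,d2=snap('top','t3')
x,y=[int(v) for v in (367,200)]
a=cv2.resize(p[120:250,300:440],None,fx=3.5,fy=3.5,interpolation=2);b=cv2.resize(p2[150:280,220:305],None,fx=3.5,fy=3.5,interpolation=2)
cv2.imwrite('pics/c3.png',np.hstack([a,b])[:,:,::-1])
for n,dd in(('scene',d),('top',d2)):
    W=cloud(n,dd); print(n,'tin',fit(W,TIN,(.475,.148),zmax=.13),'holder',fit(W,prof(chain((.043,0),(.043,.024),(.028,.024),(.028,.1),(.0215,.1),(.0215,.03))),(.489,-.21)))
    q=W.reshape(-1,3)
    for z in np.arange(.13,.33,.01):
        k=q[(np.hypot(q[:,0]-.475,q[:,1]-.148)<.05)&(q[:,2]>=z)&(q[:,2]<z+.01)]
        if len(k): print(n,z.round(2),len(k),k.min(0).round(4)[:2],k.max(0).round(4)[:2])
"
```

```text
time: 7.12
tool_pos: [0.4748, 0.148, 0.2696]
tool_rot: [-1.571, 0.0, -0.001]
contact_force: [0.9, -0.8, -0.1]
opening: 0.0557
{'time': np.float64(7.125), 'tool_pos': array([0.4748, 0.148 , 0.2696]), 'tool_rot': array([-1.5711e+00,  3.0000e-04, -1.2000e-03]), 'contact_force': array([ 0.8788, -0.7745, -0.149 ]), 'opening': np.float64(0.0557), 'qpos': array([ 1.4810e-01,  2.7120e-01,  1.5524e+00, -2.0000e-04,  1.3183e+00,
        1.4930e-01])}
scene tin (array([4.743e-01, 1.483e-01, 1.000e-04]), 646, np.float64(0.0013)) holder (array([ 0.4883, -0.2101, -0.0019]), 414, np.float64(0.0018))
scene 0.13 1 [0.4572 0.1619] [0.4572 0.1619]
scene 0.17 2 [0.4795 0.1491] [0.4803 0.1526]
scene 0.18 10 [0.473  0.1461] [0.4817 0.1564]
scene 0.19 8 [0.4721 0.1444] [0.4802 0.1564]
scene 0.2 4 [0.4721 0.1508] [0.4792 0.1557]
scene 0.21 9 [0.4736 0.147 ] [0.484  0.1563]
scene 0.22 1 [0.482  0.1487] [0.482  0.1487]
scene 0.24 1 [0.4829 0.1728] [0.4829 0.1728]
scene 0.25 24 [0.4622 0.1563] [0.5038 0.1768]
scene 0.26 51 [0.431  0.1551] [0.5162 0.1784]
scene 0.27 33 [0.4302 0.1563] [0.5158 0.1753]
scene 0.28 16 [0.4361 0.1494] [0.5187 0.1726]
scene 0.29 11 [0.443  0.1482] [0.4845 0.1715]
scene 0.3 37 [0.4426 0.1273] [0.4822 0.1711]
scene 0.31 5 [0.4402 0.1576] [0.5122 0.1811]
scene 0.32 9 [0.4419 0.1589] [0.5054 0.1836]
top tin (array([ 0.4757,  0.1483, -0.0008]), 398, np.float64(0.0008)) holder (array([ 0.4907, -0.2098, -0.0028]), 493, np.float64(0.0015))
top 0.24 1 [0.4785 0.1222] [0.4785 0.1222]
top 0.25 8 [0.4573 0.1209] [0.4874 0.1283]
top 0.26 13 [0.4617 0.1212] [0.485 0.126]
top 0.27 1 [0.4684 0.1229] [0.4684 0.1229]
top 0.32 5 [0.4414 0.1109] [0.508  0.1137]
```

View pics/c3.png

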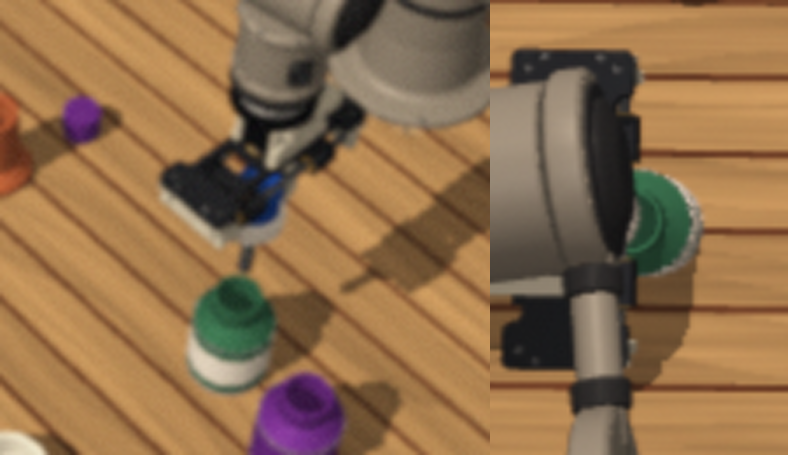

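Run:
```python
from h import *
t=np.load('pics/s3.npz'); W=cloud('scene',t['d']); q=W.reshape(-1,3); hsv=cv2.cvtColor(t['p'],cv2.COLOR_RGB2HSV).reshape(-1,3)
near=np.hypot(q[:,0]-.475,q[:,1]-.148)<.045
st_=q[near&(q[:,2]>.165)&(q[:,2]<.225)]
f=lambda v: np.hypot(st_[:,0]-v[0],st_[:,1]-v[1])-.007
s=least_squares(f,[.475,.148],loss='soft_l1',f_scale=.001); print('stick',s.x,len(st_),st_[:,2].min())
col=near&(q[:,2]>.245)&(q[:,2]<.275); wh=col&(hsv[:,1]<60)&(hsv[:,2]>120)
k=q[wh]; print(len(k),k.min(0),k.max(0))
f=lambda v: np.hypot(k[:,0]-v[0],k[:,1]-v[1])-.028
s=least_squares(f,[.475,.148],loss='soft_l1',f_scale=.001); print('collar',s.x,np.median(abs(f(s.x))))
bl=near&(hsv[:,0]>105)&(hsv[:,0]<125)&(hsv[:,1]>140); k=q[bl]; print(len(k),k.min(0),k.max(0))
f=lambda v: np.hypot(k[:,0]-v[0],k[:,1]-v[1])-.022
s=least_squares(f,[.475,.148],loss='soft_l1',f_scale=.001); print('cap',s.x,np.median(abs(f(s.x))))
```

```text
stick [0.47345912 0.14892775] 34 0.17444830512319576
51 [0.45554987 0.15770749 0.25263067] [0.50256249 0.17842039 0.27362186]
collar [0.47571204 0.14645625] 0.001334138114024757
48 [0.45227845 0.13060102 0.27734966] [0.5076052  0.17400597 0.35989082]
cap [0.48881551 0.15038558] 0.002415247765894586
```

The stick axis is within about 1 mm of the tin axis, and its tip is at about z 0.173. Lowering.

```bash
python3 -m creep '[{"dx":0,"dy":0.01,"dz":0,"rx":0,"ry":0,"rz":0,"gripper":0.3},{"dx":0,"dy":0.025,"dz":0,"rx":0,"ry":0,"rz":0,"gripper":0.3},{"dx":0,"dy":0.04,"dz":0,"rx":0,"ry":0,"rz":0,"gripper":0.3},{"dx":0,"dy":0.055,"dz":0,"rx":0,"ry":0,"rz":0,"gripper":0.3},{"dx":0,"dy":0.07,"dz":0,"rx":0,"ry":0,"rz":0,"gripper":0.3},{"dx":0,"dy":0.085,"dz":0,"rx":0,"ry":0,"rz":0,"gripper":0.3},{"dx":0,"dy":0.098,"dz":0,"rx":0,"ry":0,"rz":0,"gripper":0.3},{"dx":0,"dy":0.105,"dz":0,"rx":0,"ry":0,"rz":0,"gripper":0.3},{"dx":0,"dy":0.105,"dz":0,"rx":0,"ry":0,"rz":0,"gripper":0.3}]'
python3 - <<'E'
from h import *
st(); p,d=snap('scene','s4'); p2,d2=snap('top','t4')
a=cv2.resize(p[150:250,310:430],None,fx=4,fy=4,interpolation=2);b=cv2.resize(p2[170:270,230:305],None,fx=4,fy=4,interpolation=2)
cv2.imwrite('pics/c4.png',np.hstack([a,b])[:,:,::-1])
for n,dd,pp in(('scene',d,p),('top',d2,p2)):
    W=cloud(n,dd); print(n,'tin',fit(W,TIN,(.475,.148),zmax=.125))
    q=W.reshape(-1,3); hsv=cv2.cvtColor(pp,cv2.COLOR_RGB2HSV).reshape(-1,3)
    m=(np.hypot(q[:,0]-.475,q[:,1]-.148)<.04)&(q[:,2]>.132)&(q[:,2]<.165)&(hsv[:,1]<60)&(hsv[:,2]>120); k=q[m]
    if len(k)>5:
        f=lambda v: np.hypot(k[:,0]-v[0],k[:,1]-v[1])-.028
        s=least_squares(f,[.475,.148],loss='soft_l1',f_scale=.001); print('collar',s.x,k[:,2].min(),len(k))
E
```

```text
time: 8.35
tool_pos: [0.4748, 0.1479, 0.1643]
tool_rot: [-1.571, 0.001, -0.002]
contact_force: [-0.4, -0.1, -1.0]
opening: 0.0552
{'time': np.float64(8.35), 'tool_pos': array([0.4748, 0.1479, 0.1643]), 'tool_rot': array([-1.5709e+00,  8.0000e-04, -1.8000e-03]), 'contact_force': array([-0.4047, -0.1325, -1.0167]), 'opening': np.float64(0.0552), 'qpos': array([0.1476, 0.3743, 1.7155, 0.    , 1.0526, 0.1494])}
scene tin (array([ 4.739e-01,  1.478e-01, -2.000e-04]), 498, np.float64(0.0013))
collar [0.47558615 0.14654986] 0.14046018696803153 36
top tin (array([ 0.4761,  0.1479, -0.0015]), 231, np.float64(0.0007))
```

View pics/c4.png

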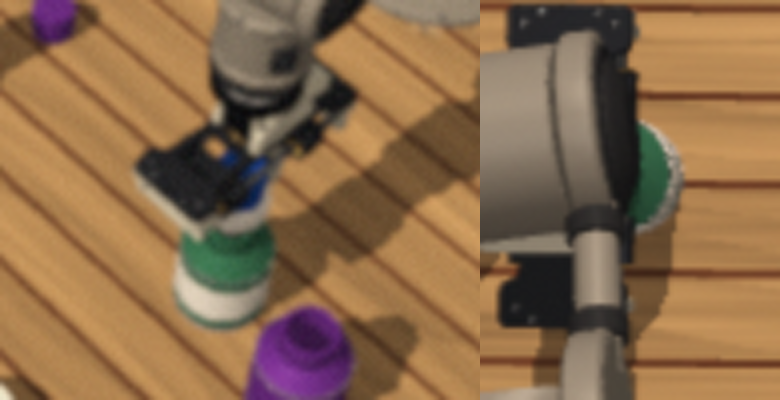

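The stack hangs centred over the neck with no contact yet. Continuing slowly.

```bash
python3 -m creep '[{"dx":0,"dy":0.004,"dz":0,"rx":0,"ry":0,"rz":0,"gripper":0.3},{"dx":0,"dy":0.007,"dz":0,"rx":0,"ry":0,"rz":0,"gripper":0.3},{"dx":0,"dy":0.01,"dz":0,"rx":0,"ry":0,"rz":0,"gripper":0.3},{"dx":0,"dy":0.01,"dz":0,"rx":0,"ry":0,"rz":0,"gripper":0.3},{"dx":0,"dy":0.01,"dz":0,"rx":0,"ry":0,"rz":0,"gripper":0.3}]'
python3 -m creep '[{"dx":0,"dy":0.003,"dz":0,"rx":0,"ry":0,"rz":0,"gripper":0.3},{"dx":0,"dy":0.006,"dz":0,"rx":0,"ry":0,"rz":0,"gripper":0.3},{"dx":0,"dy":0.007,"dz":0,"rx":0,"ry":0,"rz":0,"gripper":0.3},{"dx":0,"dy":0.007,"dz":0,"rx":0,"ry":0,"rz":0,"gripper":0.3},{"dx":0,"dy":0.007,"dz":0,"rx":0,"ry":0,"rz":0,"gripper":0.3}]'
```

```text
time: 9.07
tool_pos: [0.475, 0.148, 0.1548]
tool_rot: [-1.571, -0.0, -0.002]
contact_force: [-0.3, -0.6, -0.8]
opening: 0.0554
time: 9.7
tool_pos: [0.475, 0.148, 0.1478]
tool_rot: [-1.571, -0.0, -0.002]
contact_force: [-0.2, -0.4, -1.8]
opening: 0.0555
```

```bash
python3 -m creep '[{"dx":0,"dy":0.001,"dz":0,"rx":0,"ry":0,"rz":0,"gripper":0.3},{"dx":0,"dy":0.002,"dz":0,"rx":0,"ry":0,"rz":0,"gripper":0.3},{"dx":0,"dy":0.002,"dz":0,"rx":0,"ry":0,"rz":0,"gripper":0.3},{"dx":0,"dy":0.002,"dz":0,"rx":0,"ry":0,"rz":0,"gripper":0.3}]'
python3 -m creep '[{"dx":0,"dy":0.0007,"dz":0,"rx":0,"ry":0,"rz":0,"gripper":0.3},{"dx":0,"dy":0.001,"dz":0,"rx":0,"ry":0,"rz":0,"gripper":0.3},{"dx":0,"dy":0.001,"dz":0,"rx":0,"ry":0,"rz":0,"gripper":0.3},{"dx":0,"dy":0.001,"dz":0,"rx":0,"ry":0,"rz":0,"gripper":0.3}]'
```

```text
time: 10.2
tool_pos: [0.4749, 0.148, 0.1457]
tool_rot: [-1.571, -0.0, -0.002]
contact_force: [-0.5, 0.8, -0.0]
opening: 0.055
time: 10.7
tool_pos: [0.4749, 0.148, 0.1448]
tool_rot: [-1.571, -0.0, -0.002]
contact_force: [-0.3, -0.5, -0.4]
opening: 0.0552
```

```bash
python3 -m creep '[{"dx":0,"dy":0.0007,"dz":0,"rx":0,"ry":0,"rz":0,"gripper":0.3},{"dx":0,"dy":0.001,"dz":0,"rx":0,"ry":0,"rz":0,"gripper":0.3},{"dx":0,"dy":0.001,"dz":0,"rx":0,"ry":0,"rz":0,"gripper":0.3},{"dx":0,"dy":0.001,"dz":0,"rx":0,"ry":0,"rz":0,"gripper":0.3}]'
```

```text
time: 11.2
tool_pos: [0.4749, 0.148, 0.1447]
tool_rot: [-1.571, -0.001, -0.001]
contact_force: [-2.0, -1.1, 9.0]
opening: 0.0555
```

```bash
python3 -m creep '[{"dx":0,"dy":-0.0008,"dz":0,"rx":0,"ry":0,"rz":0,"gripper":0.3},{"dx":0,"dy":-0.0008,"dz":0,"rx":0,"ry":0,"rz":0,"gripper":0.3},{"dx":0,"dy":-0.0008,"dz":0,"rx":0,"ry":0,"rz":0,"gripper":0.65},{"dx":0,"dy":-0.0008,"dz":0,"rx":0,"ry":0,"rz":0,"gripper":0.75},{"dx":0,"dy":-0.0008,"dz":0,"rx":0,"ry":0,"rz":0,"gripper":0.8},{"dx":0,"dy":-0.0008,"dz":0,"rx":0,"ry":0,"rz":0,"gripper":0.8}]'
python3 -m creep '[{"dx":0,"dy":-0.006,"dz":0,"rx":0,"ry":0,"rz":0,"gripper":0.8},{"dx":0,"dy":-0.014,"dz":0,"rx":0,"ry":0,"rz":0,"gripper":0.8},{"dx":0,"dy":-0.022,"dz":0,"rx":0,"ry":0,"rz":0,"gripper":0.8},{"dx":0,"dy":-0.0255,"dz":0,"rx":0,"ry":0,"rz":0,"gripper":0.8},{"dx":0,"dy":-0.0255,"dz":0,"rx":0,"ry":0,"rz":0,"gripper":0.8}]'
python3 - <<'E'
from h import *
st(); p,d=snap('scene','s5'); p2,d2=snap('top','t5')
a=cv2.resize(p[150:250,310:430],None,fx=4,fy=4,interpolation=2);b=cv2.resize(p2[170:270,230:305],None,fx=4,fy=4,interpolation=2)
cv2.imwrite('pics/c5.png',np.hstack([a,b])[:,:,::-1])
W=cloud('scene',d); print('tin',fit(W,TIN,(.475,.148),zmax=.122))
q=W.reshape(-1,3); hsv=cv2.cvtColor(p,cv2.COLOR_RGB2HSV).reshape(-1,3)
near=(np.hypot(q[:,0]-.475,q[:,1]-.148)<.04)
for nm,r,m in(('collar',.028,near&(q[:,2]>.12)&(q[:,2]<.145)&(hsv[:,1]<60)&(hsv[:,2]>120)),('cap',.022,near&(q[:,2]>.14)&(q[:,2]<.185)&(hsv[:,0]>105)&(hsv[:,0]<125)&(hsv[:,1]>140))):
    k=q[m]; f=lambda v: np.hypot(k[:,0]-v[0],k[:,1]-v[1])-r
    s=least_squares(f,[.475,.148],loss='soft_l1',f_scale=.001); print(nm,s.x,k[:,2].min(),k[:,2].max(),len(k))
E
```

```text
time: 11.95
tool_pos: [0.4749, 0.148, 0.1444]
tool_rot: [-1.571, 0.0, -0.002]
contact_force: [-2.0, -0.8, -0.1]
opening: 0.0734
time: 12.58
tool_pos: [0.4751, 0.1481, 0.1704]
tool_rot: [-1.571, -0.001, -0.002]
contact_force: [0.4, -0.2, -0.4]
opening: 0.0736
{'time': np.float64(12.575), 'tool_pos': array([0.4751, 0.1481, 0.1704]), 'tool_rot': array([-1.5706e+00, -8.0000e-04, -1.6000e-03]), 'contact_force': array([ 0.3771, -0.2183, -0.3686]), 'opening': np.float64(0.0736), 'qpos': array([1.4790e-01, 3.6670e-01, 1.7079e+00, 1.0000e-04, 1.0662e+00,
       1.4950e-01])}
tin (array([4.740e-01, 1.478e-01, 3.000e-04]), 470, np.float64(0.0013))
collar [0.47329702 0.14761179] 0.12371923643332461 0.1447606179019194 43
cap [0.48232697 0.14560541] 0.153053806140105 0.18433399201451817 48
```

View pics/c5.png

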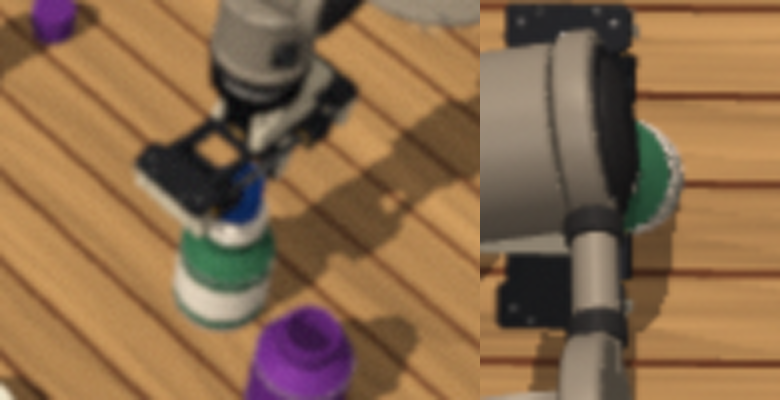

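The collar spans z 0.124 to 0.145, so it is seated on the rim, and the cap rests on it. Next I'll grip the cap gently and lift it.

```bash
python3 -m creep '[{"dx":0,"dy":0,"dz":0,"rx":0,"ry":0,"rz":0,"gripper":0.55},{"dx":0,"dy":0,"dz":0,"rx":0,"ry":0,"rz":0,"gripper":0.45},{"dx":0,"dy":0,"dz":0,"rx":0,"ry":0,"rz":0,"gripper":0.35},{"dx":0,"dy":0,"dz":0,"rx":0,"ry":0,"rz":0,"gripper":0.3},{"dx":0,"dy":0,"dz":0,"rx":0,"ry":0,"rz":0,"gripper":0.3},{"dx":0,"dy":0,"dz":0,"rx":0,"ry":0,"rz":0,"gripper":0.3}]' 10
python3 -m creep '[{"dx":0,"dy":-0.002,"dz":0,"rx":0,"ry":0,"rz":0,"gripper":0.3},{"dx":0,"dy":-0.005,"dz":0,"rx":0,"ry":0,"rz":0,"gripper":0.3},{"dx":0,"dy":-0.009,"dz":0,"rx":0,"ry":0,"rz":0,"gripper":0.3},{"dx":0,"dy":-0.014,"dz":0,"rx":0,"ry":0,"rz":0,"gripper":0.3},{"dx":0,"dy":-0.02,"dz":0,"rx":0,"ry":0,"rz":0,"gripper":0.3},{"dx":0,"dy":-0.026,"dz":0,"rx":0,"ry":0,"rz":0,"gripper":0.3},{"dx":0,"dy":-0.03,"dz":0,"rx":0,"ry":0,"rz":0,"gripper":0.3},{"dx":0,"dy":-0.03,"dz":0,"rx":0,"ry":0,"rz":0,"gripper":0.3}]'
python3 - <<'E'
from h import *
st(); p,d=snap('scene','s6')
a=cv2.resize(p[150:250,310:430],None,fx=4,fy=4,interpolation=2)
cv2.imwrite('pics/c6.png',a[:,:,::-1])
E
```

```text
time: 13.42
tool_pos: [0.4749, 0.148, 0.17]
tool_rot: [-1.571, 0.0, -0.002]
contact_force: [0.2, -0.1, -0.1]
opening: 0.0447
time: 14.42
tool_pos: [0.4751, 0.148, 0.2004]
tool_rot: [-1.571, -0.001, -0.002]
contact_force: [-0.6, 0.7, 0.0]
opening: 0.0446
{'time': np.float64(14.425), 'tool_pos': array([0.4751, 0.148 , 0.2004]), 'tool_rot': array([-1.5706e+00, -7.0000e-04, -1.6000e-03]), 'contact_force': array([-0.6082,  0.7378,  0.0208]), 'opening': np.float64(0.0446), 'qpos': array([1.4790e-01, 3.3290e-01, 1.6659e+00, 1.0000e-04, 1.1420e+00,
       1.4950e-01])}
```

View pics/c6.png

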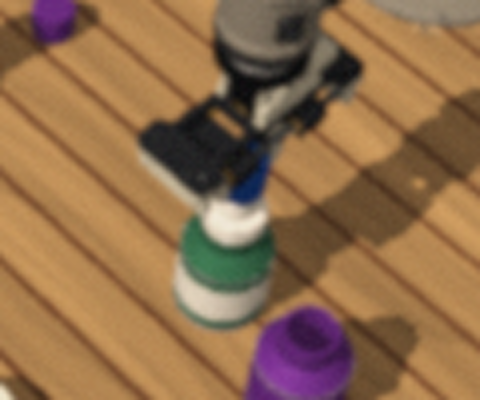

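The cap is off alone, and the white boss is bare on the seated lid at about (235,215) in the crop. Raising to the final height.

```bash
python3 -m creep '[{"dx":0,"dy":-0.006,"dz":0,"rx":0,"ry":0,"rz":0,"gripper":0.3},{"dx":0,"dy":-0.016,"dz":0,"rx":0,"ry":0,"rz":0,"gripper":0.3},{"dx":0,"dy":-0.028,"dz":0,"rx":0,"ry":0,"rz":0,"gripper":0.3},{"dx":0,"dy":-0.041,"dz":0,"rx":0,"ry":0,"rz":0,"gripper":0.3},{"dx":0,"dy":-0.052,"dz":0,"rx":0,"ry":0,"rz":0,"gripper":0.3},{"dx":0,"dy":-0.06,"dz":0,"rx":0,"ry":0,"rz":0,"gripper":0.3},{"dx":0,"dy":-0.063,"dz":0,"rx":0,"ry":0,"rz":0,"gripper":0.3},{"dx":0,"dy":-0.063,"dz":0,"rx":0,"ry":0,"rz":0,"gripper":0.3},{"dx":0,"dy":-0.063,"dz":0,"rx":0,"ry":0,"rz":0,"gripper":0.3}]'
python3 - <<'E'
from h import *
st(); p,d=snap('scene','s7'); p2,d2=snap('top','t7')
a=cv2.resize(p[120:250,310:430],None,fx=4,fy=4,interpolation=2);cv2.imwrite('pics/c7.png',a[:,:,::-1])
for n,dd,pp in(('scene',d,p),('top',d2,p2)):
    W=cloud(n,dd); print(n,'tin',fit(W,TIN,(.475,.148),zmax=.122),'holder',fit(W,prof(chain((.043,0),(.043,.024),(.028,.024),(.028,.1),(.0215,.1),(.0215,.03))),(.489,-.21)))
    if n=='scene': print('lid',fit(W,prof(chain((.028,0),(.028,.02),(.0165,.02),(.0165,.042),(0,.042))),(.475,.148),rad=.035,zmin=.127,zmax=.18,z0=.125))
    q=W.reshape(-1,3); hsv=cv2.cvtColor(pp,cv2.COLOR_RGB2HSV).reshape(-1,3)
    k=q[(np.hypot(q[:,0]-.475,q[:,1]-.148)<.05)&(hsv[:,0]>105)&(hsv[:,0]<125)&(hsv[:,1]>140)&(q[:,2]>.2)]
    if len(k): print('cap z min',k[:,2].min(),len(k))
E
```

```text
time: 15.6
tool_pos: [0.4747, 0.148, 0.2626]
tool_rot: [-1.571, 0.001, -0.002]
contact_force: [-0.2, -0.6, 0.1]
opening: 0.0442
{'time': np.float64(15.6), 'tool_pos': array([0.4747, 0.148 , 0.2626]), 'tool_rot': array([-1.5709e+00,  9.0000e-04, -1.6000e-03]), 'contact_force': array([-0.2104, -0.5785,  0.1353]), 'opening': np.float64(0.0442), 'qpos': array([1.4790e-01, 2.7650e-01, 1.5646e+00, 1.0000e-04, 1.3013e+00,
       1.4950e-01])}
scene tin (array([ 4.736e-01,  1.481e-01, -2.000e-04]), 491, np.float64(0.0012)) holder (array([ 0.4887, -0.2096, -0.0022]), 413, np.float64(0.0018))
lid (array([0.4745, 0.1493, 0.1252]), 218, np.float64(0.0015))
cap z min 0.2468933891109344 52
top tin (array([ 0.476 ,  0.148 , -0.0011]), 328, np.float64(0.0006)) holder (array([ 0.4911, -0.2097, -0.0027]), 488, np.float64(0.0015))
```

View pics/c7.png

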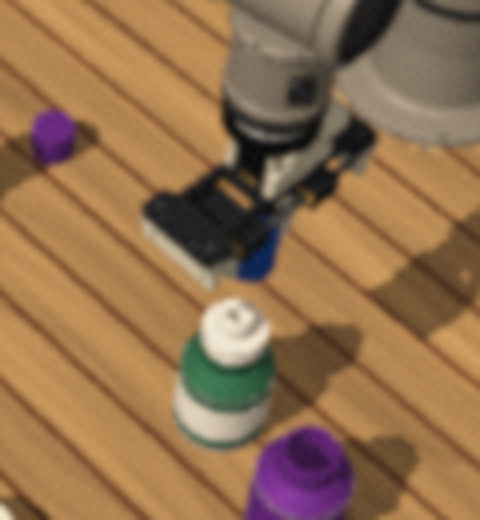

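View pics/s7.png

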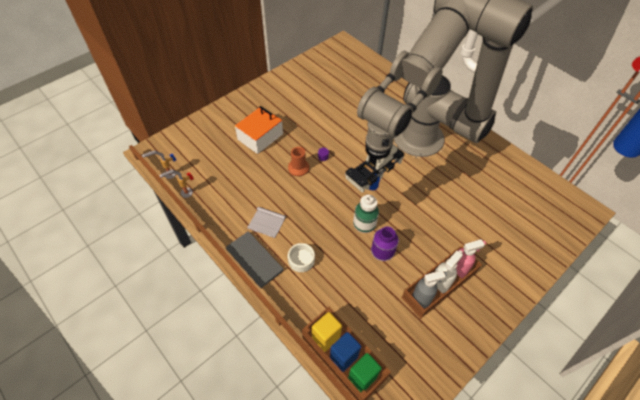

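The lid is seated upright on the tin (collar underside fitted at z 0.125). The cap is held above it, and everything else is where it was.

```bash
python3 -c "
from cell import robot
print(robot.hand_in())"
```

```text
the job is handed in; nothing more can be done
None
```

The job is done and handed in at about 15.7 s of the 51 s allowed. The inner lid is seated in the green tin, and the blue cap is held above it in the gripper.

**What I did:** I took the stack by the white collar at 25 N and pulled the stick straight up out of the holder. I lowered both lids into the tin until the collar met the rim, with about 9 N of contact at the seated height. Then I released, gripped the cap alone at 10 N and lifted it straight off.

**Last checks:**
- **Inner lid:** the collar's underside fits at z 0.125 m, which is the rim height. It is within about 1 to 1.5 mm of the tin's axis.
- **Tin and holder:** both fit within about 1 mm of where they started.
- **Other items:** the bottles, ramekin, scraper, tub and look-alikes look unmoved in the last picture, and the tub is shut.
- **Cap:** the gripper opening is 44 mm, which matches the cap. From the arm's position, the cap's rim is at about z 0.238 m, which is 11 cm above the tin's rim, 9 cm above the collar top and 7 cm above the bare boss.

**One disagreement:** the lowest blue pixel the scene camera saw on the cap was at z 0.247 m, 9 mm above that estimate. I think the fingers hide part of the cap's rim, but I did not check this further.

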